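Wind the lamp timer and show the gear shaft to the inspection camera

TASK

First give the inspection lamp time to burn: wind the wing key of its spring timer clockwise until it is fully wound (it will take several short turns). Then lift the shaft with the toothed gear out of the open gearbox case and hold it in the air in front of the inspection camera, gear end towards the lens and its axis in line with the lens axis (which looks somewhat downwards), so that the centre of the gear's end face is at the focus, 100 mm straight out from the lens, just above the tip of the thin focus wand. Finish while still holding it there, still and touching nothing but the gripper, and leave the other two shafts, the tin, the brush and the camera where they are.

Things in the scene. Friction and masses are not known exactly. Their poses are not given: they have to be found in the camera images.
- key (a joint): how far the timer's key is wound: 0 slack, 2.8 rad fully wound (a hard stop); it grows clockwise seen from above, starts between 0 and 0.4. A weak spring pulls it back but its ratchet friction holds it wherever it is let go. Turning it takes about 0.1 N m.
- key_grip (a point): middle of the timer's steel wing key, a flat upright wing 38 mm long (its own x axis), 10 mm thick (its y axis) and 32 mm high, from 52 to 84 mm above the table; this point is 70 mm up, on the upright turning axis. The x axis turns with the key. It stands on the timer box, the top of which is 44 mm above the table.
- timer: fixed grey timer box, 66 x 66 x 44 mm, origin at the centre of its underside; it carries the key
- gearshaft_mid (a point): middle of the gear shaft, on its axis (60 mm above the table at the start). Steel, 150 mm long along its x axis, 16 mm diameter, lying loose in open slots; toothed gear (45 mm diameter, 16 mm thick) at the +x end, collar (28 mm diameter, 22 mm long) at the -x end, bare between. About 0.45 kg, balanced within 6 mm of this point. Which of the three places it lies in varies.
- gear_face (a point): centre of the outer end face of that gear, on the shaft axis, 75 mm along +x from the middle of the shaft; same axes
- focus (a point): the camera's focus: a point in the air on the lens axis, 100 mm in front of the lens. Its x axis points from here into the lens (rising 0.15 to 0.45 rad from level). A steel wand below the lens axis runs out to 32 mm under this point and ends there. The camera does not move by itself.
- stand: the camera's heavy stand, fixed; base plate 110 x 130 x 18 mm, column 400 mm high, carrying the camera head; origin at the underside near the plate's centre
- case: fixed open gearbox half: aluminium plate 200 x 230 x 12 mm, origin at the centre of its underside. Two cross walls, 10 mm thick, centred 40 mm either side of the centre along its x axis, tops 64 mm above the table, each have three open-topped slots 19 mm wide, 12 mm deep, 70 mm apart along y; three shafts lie in them along its x axis.
- plainshaft_mid (a point): middle of another shaft, 16 mm diameter, 150 mm long, with a smooth 28 mm collar at each end; to be left alone
- drumshaft_mid (a point): middle of a third shaft, 16 mm diameter, 150 mm long, with a smooth drum 28 mm in diameter, 46 mm long at its middle; to be left alone
- tin: open steel tin, 74 mm diameter, 100 mm high, origin at the centre of its underside; to be left alone
- brush_grip (a point): handle of a brush lying on the table, 190 mm long; to be left alone

How it is judged:
By the outcome, as a careful person would: the job done as asked, in the order asked, and still so for the second after the job is handed in, while the arm keeps its last pose, push and grip.
It also fails if it takes over 64 s, if anything falls off the work surface, if the arm or the gripper's body presses on something with over 40 N, if the wrist force passes 120 N, or if a joint passes its speed limit or range.

ROBOT

A 6-joint arm with a two-finger parallel gripper is mounted at the origin on the work surface. World frame = base frame: x ahead of the robot, y to its left, z up, the work surface at z = 0. Lengths are in m, angles in degrees, forces in N, time in s.
With the tool pointing down it reaches from about 0.25 to 0.8 m from the base axis. Payload 8.5 kg.
Tool frame: the origin (TCP) lies midway between the tips of the shut fingers; the grasp point (between the pads) lies 19 mm behind it; z points along the fingers, y is the line along which they close (so a half turn about z gives the same grasp; the last joint's range is limited). The gripper opens to 85 mm and grips with 20 to 120 N. Pads are 22 mm wide; open, the fingers measure 114 mm over their backs; the gripper's body (76 mm by 85 mm) begins 54 mm behind the grasp point. The pads swing forward as they close: fully open they stand 13 mm farther back than shut.
Start: joints at [71.849, 13.648, -0.773, 75.585, 0, 90], TCP at [0.164, 0.499, 0.231] pointing down, gripper open.
Joint ranges: [-152.45, 152.45], [-59.26, 108.67], [-65.41, 83.53], [-104.44, 129.93], [-82.83, 76.93], [-180, 180]. Speed limits (degrees/s): [127.2, 127.2, 159.86, 180, 180, 180].

INTERFACE

Orientations are given as a 3x3 rotation matrix whose columns are the frame's x, y, z axes.
In Python, from plant import bot gives the robot as it stands. Calls block until the motion is done:
- bot.move_to(position, orientation): joint-space move of the TCP to a pose.
- bot.move_l(position, v=0.15, ori=None, guard=None): straight line of the TCP; ori=None keeps the orientation; v is the mean speed in m/s. With guard (N) it stops when the force on the tool has changed by that much, and returns True; else False.
- bot.move_joints(angles): joint-space move.
- bot.open_gripper() and bot.close_gripper(): open the fingers fully, or close them until they stop; the grip force is fixed at half the most.
- bot.pause(seconds).
- bot.solve_ik(position, orientation): joint angles nearest the present ones, or None.
- bot.read_state(): the state.
- bot.get_image(name): name is "side" or "top"; returns a dict with "img" (384x512x3 uint8, red, green, blue), "K" (3x3 intrinsics, pixels), "k1" (the pictures are not rectified: a ray, as slopes to the right and down, at radius r is drawn at 1 + k1 r^2 times it, then the intrinsics apply), "view" (4x4, takes a point from world to camera coordinates). Camera axes: x right, y down, z forward; pixel columns grow to the right and rows downward; lengths in m; the calibration is good to about 2 mm. A picture is of the moment at which its call begins. There is no depth.
A pose or a line that the arm cannot do raises bot.MotionError and nothing moves.
- bot.sign_off(): hands the job in; it is judged then, once.
The state is a dict: "time_s": time; "qpos": joint angles; "joint_velocities": joint speeds; "joint_torque": joint torques, N m; "eef_pos": TCP position; "eef_rot": TCP orientation; "ft_force": force on the tool from outside, world axes, zero at the start; "wrist_torque": the same for the moment, N m; "width": opening from 0.0 (shut) to 1.0 (fully open); "grip_force": force on a finger pad.
Only numpy, scipy, OpenCV 4.12 (cv2) and the standard library are available. Lean on these libraries where they do the work, as an engineer would, in place of code of your own. Each camera call takes 0.05 s, during which the arm holds its last target. There are 200 camera calls.

## Working session

There is one attempt and no reset: what is moved stays moved. The work goes in short steps, each a Python script; the robot and the scene stay as the last script left them, time stands still between calls to the robot, and variables do not carry over. Pictures are saved under pics/ and viewed, at most 10 in all, crops included, and the job is handed in when it is done.

```bash
mkdir -p pics; ls; python3 - <<'E'
from plant import bot
import cv2,numpy as np
for n in("side","top"):
    d=bot.get_image(n); cv2.imwrite(f"pics/{n}0.png",cv2.resize(d["img"][:,:,::-1],(800,600),interpolation=cv2.INTER_CUBIC))
    cv2.imwrite(f"{n}0_raw.png",d["img"][:,:,::-1])
    np.savez(f"{n}0.npz",**d); print(n,d["K"].tolist(),d["k1"],np.round(d["view"],4).tolist())
print(bot.read_state())
E
```

```text
pics
side [[488.35500704895685, 0.0, 246.7211234758027], [0.0, 488.35500704895685, 195.01796412708882], [0.0, 0.0, 1.0]] -0.17011475069263454 [[0.9469, -0.3211, -0.0134, -0.5501], [-0.1622, -0.4414, -0.8826, 0.2404], [0.2775, 0.8379, -0.47, 1.3704], [0.0, 0.0, 0.0, 1.0]]
top [[359.59063127399025, 0.0, 255.63252596992317], [0.0, 359.59063127399025, 192.20693029120028], [0.0, 0.0, 1.0]] -0.05568964654760501 [[0.0255, -0.9997, 0.0006, -0.0732], [-0.9972, -0.0255, -0.0699, 0.6062], [0.0699, 0.0012, -0.9976, 1.174], [0.0, 0.0, 0.0, 1.0]]
{'time_s': 0.1, 'qpos': array([ 7.18491287e+01,  1.36781921e+01, -8.11876926e-01,  7.55837682e+01,
       -8.98664815e-04,  8.99986393e+01]), 'joint_velocities': array([ 0.0704435 , -0.0362652 ,  0.11655587,  0.02304857,  0.13098365,
        0.00890502]), 'joint_torque': array([-6.48753794e-04, -5.39722753e+01,  3.46997058e+01,  1.34758974e-02,
       -3.52716495e-05,  1.68203422e-05]), 'eef_pos': array([0.16343824, 0.49852509, 0.23073735]), 'eef_rot': array([[-9.50246921e-01,  3.11497416e-01, -3.86552330e-04],
       [ 3.11497656e-01,  9.50246125e-01, -1.22946091e-03],
       [-1.56540413e-05, -1.28870159e-03, -9.99999170e-01]]), 'ft_force': array([-0.50125667, -1.10221062,  0.16406288]), 'wrist_torque': array([-0.04924164, -0.01450741, -0.01202717]), 'grip_force': 0.0, 'width': 1.0015509599145849}
```

View pics/side0.png

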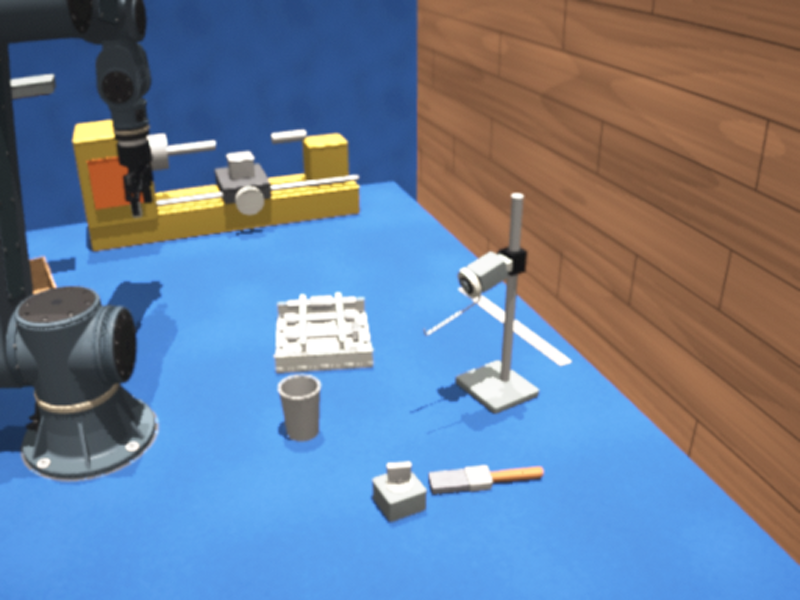

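View pics/top0.png

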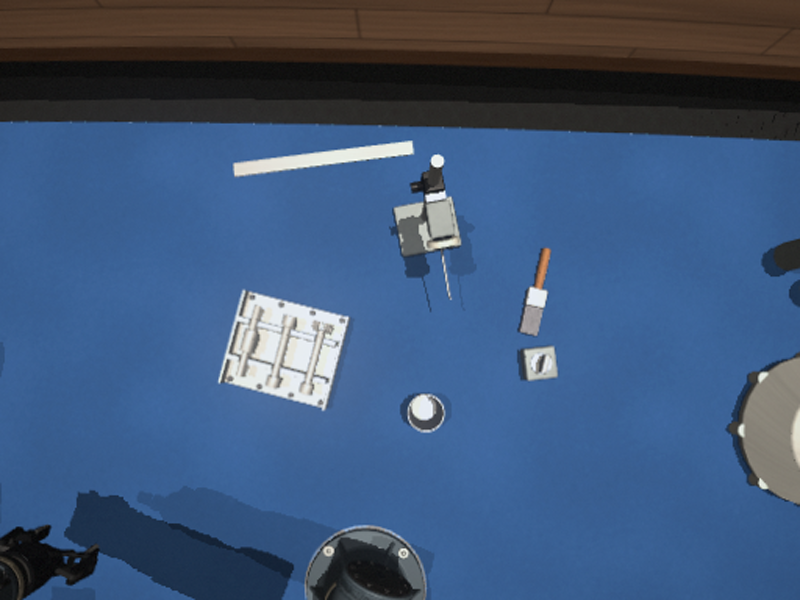

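The side view shows the case near (322,332), the tin (300,408), the timer (400,490) and the camera head (485,272) with the wand tip at (428,332). In the top view the gear seems to be on the right-hand shaft, near (322,327), with the timer key at (542,362) and the wand tip at (449,299). I'll zoom in for accurate pixels.

```bash
python3 - <<'E'
import cv2,numpy as np
t=cv2.imread("top0_raw.png");s=cv2.imread("side0_raw.png")
def c(im,x,y,w,f): 
    o=cv2.resize(im[y:y+w*3//4,x:x+w],(400,300),interpolation=cv2.INTER_CUBIC)
    for k in range(0,w,10):
        X=int((k+.5)*400/w); cv2.line(o,(X,0),(X,6),(0,0,255),1)
        if k*3<w*3*.75: pass
        cv2.putText(o,str(x+k),(X,16),0,.3,(0,255,255),1)
    for k in range(0,w*3//4,10):
        Y=int((k+.5)*400/w); cv2.line(o,(0,Y),(6,Y),(0,0,255),1); cv2.putText(o,str(y+k),(8,Y),0,.3,(0,255,255),1)
    return o
A=np.vstack([np.hstack([c(t,136,180,100,4),c(t,325,210,48,8)]),np.hstack([c(t,245,95,136//1-36,4),c(s,264,115,100,4)])])
cv2.imwrite("pics/crops0.png",A)
B=np.vstack([np.hstack([c(s,165,180,84,4),c(s,230,285,60,4)])]); cv2.imwrite("pics/crops1.png",B)
E
```

```text
(no output)
```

View pics/crops0.png

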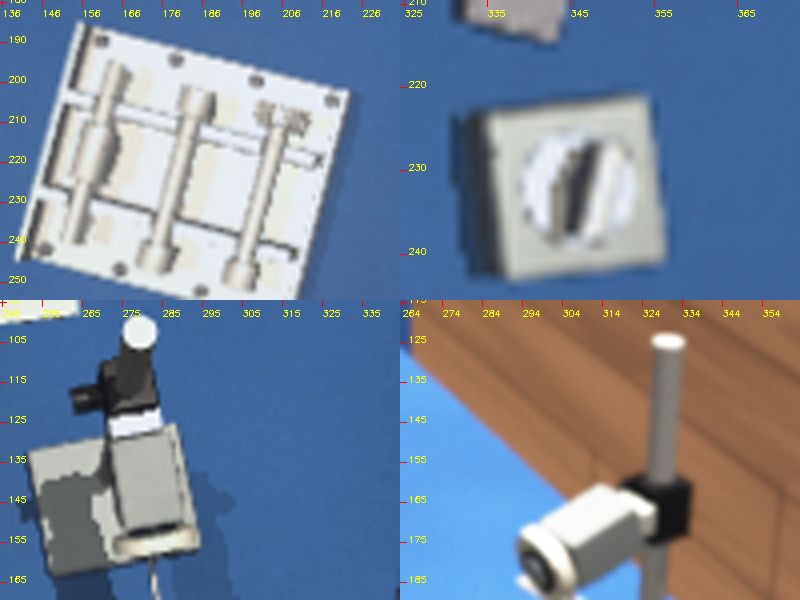

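View pics/crops1.png

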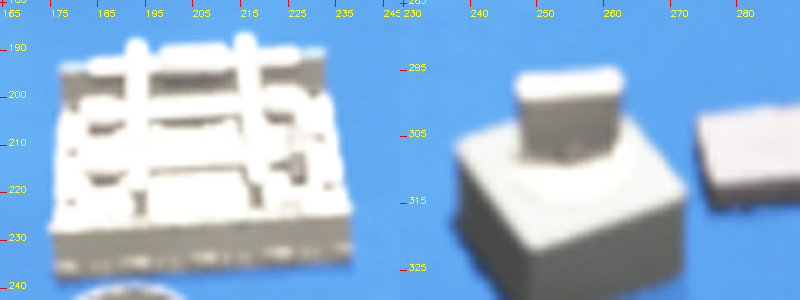

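The gear is on the right-hand shaft: gear at top-view raw (206,209), collar at (196,248). The key wing is seen at raw (347,233). I need one more zoom, on the camera head and wand in both views.

```bash
python3 - <<'E'
import cv2,numpy as np
t=cv2.imread("top0_raw.png");s=cv2.imread("side0_raw.png")
def c(im,x,y,w,h,f):
    o=cv2.resize(im[y:y+h,x:x+w],(w*f,h*f),interpolation=cv2.INTER_CUBIC)
    for k in range(0,w,5):
        X=int((k+.5)*f); cv2.line(o,(X,0),(X,5),(0,0,255),1); cv2.putText(o,str(x+k),(X-8,16),0,.35,(0,255,255),1)
    for k in range(0,h,5):
        Y=int((k+.5)*f); cv2.line(o,(0,Y),(5,Y),(0,0,255),1); cv2.putText(o,str(y+k),(8,Y+4),0,.35,(0,255,255),1)
    return o
A=c(t,262,120,40,75,8);B=c(s,270,155,60,75,8)[:, :480]
cv2.imwrite("pics/cam.png",np.hstack([A,B]))
for n in("top","side"):
    V=np.load(n+"0.npz")["view"]; print(n,(-V[:3,:3].T@V[:3,3]).round(3))
E
```

```text
top [ 0.524 -0.059  1.214]
side [ 0.18  -1.219  0.849]
```

View pics/cam.png

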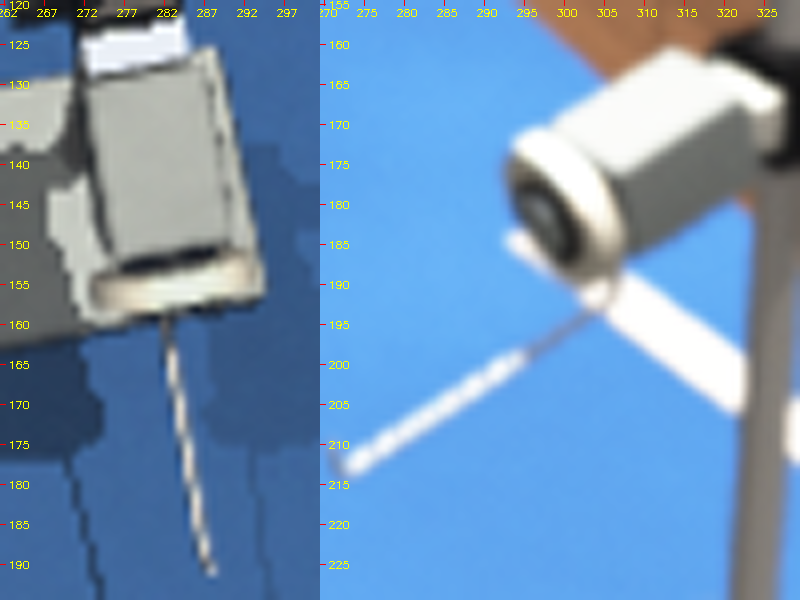

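```bash
cat > geo.py <<'E'
import numpy as np,cv2
from scipy.optimize import least_squares
C={n:dict(np.load(f"{n}0.npz")) for n in("top","side")}
def proj(n,P):
    c=C[n];V=c["view"];p=np.atleast_2d(P)@V[:3,:3].T+V[:3,3];s=p[:,:2]/p[:,2:]
    s=s*(1+c["k1"]*(s**2).sum(1,keepdims=True)); return s*c["K"][0,0]+c["K"][:2,2]
def ray(n,uv):
    c=C[n];V=c["view"];d=(np.asarray(uv,float)-c["K"][:2,2])/c["K"][0,0];s=d.copy()
    for _ in range(20): s=d/(1+c["k1"]*(s@s))
    r=V[:3,:3].T@np.array([s[0],s[1],1]);return -V[:3,:3].T@V[:3,3],r/np.linalg.norm(r)
def onz(n,uv,z): o,r=ray(n,uv);return o+r*(z-o[2])/r[2]
def tri(a,b):
    f=lambda P:np.r_[proj("top",P)[0]-a,proj("side",P)[0]-b]
    s=least_squares(f,[.6,0,.2]);return s.x,s.fun
def pn(n,a,b): v=np.cross(ray(n,a)[1],ray(n,b)[1]);return v/np.linalg.norm(v)
def Rz(a): return np.array([[np.cos(a),-np.sin(a),0],[np.sin(a),np.cos(a),0],[0,0,1]])
E
python3 - <<'E'
from geo import *
np.set_printoptions(precision=4,suppress=True)
tt=lambda X,Y:(262+X/8-.5,120+Y/8-.5); ss=lambda X,Y:(270+(X-320)/8-.5,155+Y/8-.5)
T,r=tri(tt(211,573),ss(345,470));print("tip",T,r)
def show(d,l):
    d=d/np.linalg.norm(d); d*=np.sign(d[0]); print(l,d,"yaw",np.degrees(np.arctan2(d[1],d[0])),"pitch",np.degrees(np.arcsin(d[2])));return d
w=show(np.cross(pn("top",tt(211,573),tt(165,318)),pn("side",ss(345,470),ss(612,305))),"wand")
for a,la in(((tt(82,80),tt(115,270)),"tL"),((tt(190,80),tt(228,265)),"tR"),((tt(213,48),tt(260,262)),"tRR")):
  for b,lb in(((ss(555,120),ss(660,50)),"s1"),((ss(610,175),ss(745,105)),"s2"),((ss(640,255),ss(755,203)),"s3")):
    show(np.cross(pn("top",*a),pn("side",*b)),la+lb)
up=np.cross(w,np.cross([0,0,1],w));up/=np.linalg.norm(up)
for F in(T+.032*up,T+[0,0,.032]): print("F",F,"lens px",proj("top",F+.1*w),proj("side",F+.1*w))
# case
p=lambda X,Y:(136+X/4-.5,180+Y/4-.5)
pts=np.array([p(80,22),p(350,92),p(16,260)]); 
f=lambda q:(proj("top",np.array([[.1,.115,.012],[.1,-.115,.012],[-.1,.115,.012]])@Rz(q[2]).T+[q[0],q[1],0])-pts).ravel()
s=least_squares(f,[.5,.2,0.]);print("case",s.x,s.fun)
for q in(p(287,100),p(240,290),p(276,140),p(247,250)): print("gs",onz("top",q,.06), (onz("top",q,.06)-[*s.x[:2],0])@Rz(s.x[2]))
# timer
q=lambda X,Y:(325+(X-400)*48/400-.5,210+Y*48/400-.5); k=lambda X,Y:(230+(X-400)*60/400-.5,180+105+Y*60/400-.5)
tb=np.array([q(488,112),q(645,95),q(667,260),q(508,280)]); sb=np.array([k(455,143),k(535,247),k(688,187)])
sq=np.array([[1,1],[1,-1],[-1,-1],[-1,1]])*.033
def f(v):
    P=np.c_[sq,np.full(4,.044)]@Rz(v[2]).T+[v[0],v[1],0]
    return np.r_[(proj("top",P)-tb).ravel(),(proj("side",P[[3,2,1]])-sb).ravel()]
s=least_squares(f,[.4,-.3,0.]);print("timer",s.x,s.fun)
wt=[onz("top",q(613,145),.084),onz("top",q(590,240),.084)]
ws=[onz("side",k(515,85),.084),onz("side",k(622,80),.084)]
print("wing",wt,np.degrees(np.arctan2(*(wt[0]-wt[1])[1::-1])),ws,np.degrees(np.arctan2(*(ws[1]-ws[0])[1::-1])))
E
```

```text
tip [ 0.6043 -0.1514  0.1807] [ 0.2638 -0.7367 -0.734   0.0767]
wand [0.9399 0.2152 0.2652] yaw 12.895760882956674 pitch 15.37668755974257
tLs1 [0.9223 0.2069 0.3264] yaw 12.644304487358166 pitch 19.0519597315193
tLs2 [0.9576 0.203  0.2046] yaw 11.97031614774989 pitch 11.808671514740672
tLs3 [0.9699 0.1997 0.1397] yaw 11.633931329818566 pitch 8.02822993467658
tRs1 [0.9227 0.2443 0.2982] yaw 14.82776003689343 pitch 17.351877931423974
tRs2 [0.955  0.2357 0.1803] yaw 13.863924831664187 pitch 10.388970731666893
tRs3 [0.9662 0.2298 0.1172] yaw 13.376237194571303 pitch 6.728570190310535
tRRs1 [0.9223 0.2589 0.2869] yaw 15.67816057700533 pitch 16.674335093518344
tRRs2 [0.9534 0.249  0.1703] yaw 14.63576707951138 pitch 9.803186398764073
tRRs3 [0.9642 0.2423 0.1077] yaw 14.105503743050052 pitch 6.180525119408571
F [ 0.596  -0.1533  0.2115] lens px [[283.4661 157.4578]] [[298.5702 186.4898]]
F [ 0.6043 -0.1514  0.2127] lens px [[282.8658 154.3828]] [[301.0464 185.3559]]
case [ 0.4986  0.1887 -0.2238] [ 0.4079  0.7643 -1.1483  0.1493  0.7581 -0.8854]
gs [0.5616 0.0965 0.06  ] [ 0.0818 -0.0758  0.06  ]
gs [0.4092 0.129  0.06  ] [-0.074 -0.078  0.06 ]
gs [0.5293 0.1043 0.06  ] [ 0.0487 -0.0755  0.06  ]
gs [0.4411 0.1245 0.06  ] [-0.0419 -0.0753  0.06  ]
timer [ 0.4838 -0.3542  0.145 ] [-0.5175  0.3054  0.6    -0.1244  0.679   0.2875 -0.2525  0.4057 -0.3753
 -0.7594 -0.1594 -0.2166  1.019   0.0166]
wing [array([ 0.5018, -0.3572,  0.084 ]), array([ 0.466 , -0.3488,  0.084 ])] -13.113826477553607 [array([ 0.4632, -0.3507,  0.084 ]), array([ 0.5005, -0.3611,  0.084 ])] -15.617251997602025
```

```bash
python3 - <<'E'
from geo import *
np.set_printoptions(precision=4,suppress=True)
tt=lambda X,Y:(262+X/8-.5,120+Y/8-.5); ss=lambda X,Y:(270+(X-320)/8-.5,155+Y/8-.5)
T,_=tri(tt(211,573),ss(345,470)); L,r=tri(tt(178,298),ss(547,221));D=L-T
print("L",L,r,"LT",D,np.linalg.norm(D),"horiz",np.hypot(*D[:2]),"yaw",np.degrees(np.arctan2(D[1],D[0])))
def ax(y,p): return np.array([np.cos(y)*np.cos(p),np.sin(y)*np.cos(p),np.sin(p)])
obs=np.r_[tt(211,573),ss(345,470),tt(178,298),ss(547,221)]
for m in("perp","vert"):
  def f(v):
    d=ax(v[3],v[4]);up=np.array([0,0,1]) if m=="vert" else ax(v[3],v[4]+np.pi/2)
    F=v[:3];Tp=F-.032*up;Lp=F+.1*d
    return np.r_[proj("top",Tp)[0],proj("side",Tp)[0],proj("top",Lp)[0],proj("side",Lp)[0]]-obs
  s=least_squares(f,[.6,-.15,.21,.22,.3]);v=s.x;print(m,v,np.degrees(v[3:]),s.fun,s.cost)
  # overlay
  d=ax(v[3],v[4]);h=np.cross([0,0,1],d);h/=np.linalg.norm(h);u=np.cross(d,h);a=np.linspace(0,2*np.pi,40)
  im={}
  for n,(x,y,w,hh) in(("top",(262,120,40,75)),("side",(270,155,60,75))):
    I=cv2.resize(cv2.imread(n+"0_raw.png")[y:y+hh,x:x+w],(w*8,hh*8),interpolation=cv2.INTER_CUBIC)
    for R,off,c in((.028,.1,(0,0,255)),(.028,.112,(0,160,255))):
      P=v[:3]+off*d+R*(np.cos(a)[:,None]*h+np.sin(a)[:,None]*u)
      cv2.polylines(I,[np.int32((proj(n,P)-[x,y]+.5)*8)],True,c,1)
    P=np.array([v[:3],v[:3]+.18*d]);cv2.polylines(I,[np.int32((proj(n,P)-[x,y]+.5)*8)],False,(0,255,0),1)
    im[n]=I
  cv2.imwrite(f"pics/fit_{m}.png",np.hstack([im["top"],im["side"]]))
E
```

```text
L [ 0.6888 -0.1312  0.2515] [-0.1285  0.3339  0.3584 -0.0604] LT [0.0845 0.0202 0.0709] 0.11210519055966905 horiz 0.08684102094448005 yaw 13.472062381990224
perp [ 0.5956 -0.1538  0.2144  0.237   0.3475] [13.5772 19.9111] [ 0.3075 -1.4869 -0.1051 -1.2422 -0.0549  1.1761 -0.2011  1.1316] 3.2832313321911926
vert [ 0.6023 -0.1522  0.2113  0.2432  0.4243] [13.9358 24.3112] [ 0.4845  0.0003 -1.3237  0.7633 -0.4274 -0.4613  0.896  -0.6247] 2.079022310243204
```

View pics/fit_perp.png

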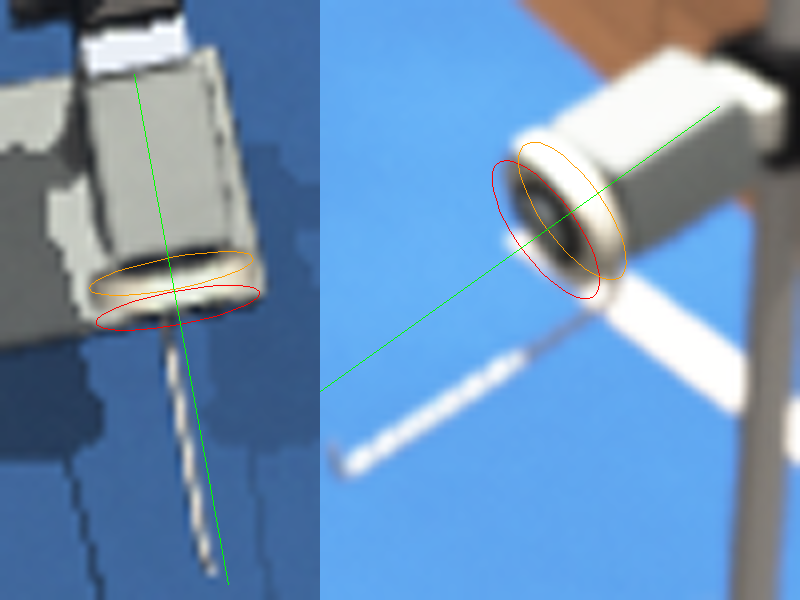

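```bash
python3 - <<'E'
from geo import *
np.set_printoptions(precision=4,suppress=True)
tt=lambda X,Y:(262+X/8-.5,120+Y/8-.5); ss=lambda X,Y:(270+(X-320)/8-.5,155+Y/8-.5)
for n,a,b in(("backTL",tt(82,80),ss(665,50)),("backTR",tt(190,65),ss(745,105)),("ringtop",tt(170,262),ss(540,128)),("lens",tt(178,298),ss(547,221)),("tip",tt(211,573),ss(345,470)),("tip2",tt(211,573),ss(335,474)),("wandstart",tt(165,318),ss(612,305)),("wandstart2",tt(165,318),ss(596,315))):
    P,r=tri(a,b);print(n,P,r)
# column top (z=.4) and clamp
print("coltop", onz("top",(279.5,102.5),.4), onz("side",(330.5,125.5),.4))
tri2=tri((279.5,102.5),(330.5,125.5));print(tri2)
E
```

```text
backTL [ 0.7512 -0.0949  0.2913] [-0.4033  1.0035  1.1461 -0.2444]
backTR [ 0.7614 -0.1315  0.2837] [-0.0507  0.1239  0.138  -0.0316]
ringtop [ 0.6918 -0.1248  0.284 ] [-0.597   1.5426  1.7018 -0.2975]
lens [ 0.6888 -0.1312  0.2515] [-0.1285  0.3339  0.3584 -0.0604]
tip [ 0.6043 -0.1514  0.1807] [ 0.2638 -0.7367 -0.734   0.0767]
tip2 [ 0.6026 -0.151   0.1794] [ 0.0459 -0.1284 -0.1278  0.0132]
wandstart [ 0.6999 -0.1339  0.216 ] [ 1.5292 -3.9584 -4.1521  0.7103]
wandstart2 [ 0.6976 -0.1331  0.2127] [ 1.1352 -2.9459 -3.0835  0.5202]
coltop [ 0.791  -0.1082  0.4   ] [ 0.783  -0.1205  0.4   ]
(array([ 0.7915, -0.108 ,  0.3952]), array([-0.1915,  0.4485,  0.5569, -0.1555]))
```

```bash
cat > headfit.py <<'E'
from geo import *
np.set_printoptions(precision=4,suppress=True)
tt=lambda X,Y:np.array((262+X/8-.5,120+Y/8-.5)); ss=lambda X,Y:np.array((270+(X-320)/8-.5,155+Y/8-.5))
def ax(y,p): return np.array([np.cos(y)*np.cos(p),np.sin(y)*np.cos(p),np.sin(p)])
a=np.linspace(0,2*np.pi,180)
def model(v,m):
    F=v[:3];d=ax(v[3],v[4]);u=ax(v[3],v[4]+np.pi/2);h=np.cross(u,d) # h: left(+y)
    R,t,e,bw,bl,off=v[5:11]
    T=F-off*(u if m!="vert" else np.array([0,0,1]))
    L=F+.1*d
    ring=np.vstack([L+(e+k)*d+R*(np.cos(a)[:,None]*h+np.sin(a)[:,None]*u) for k in(0,t)])
    B=L+(e+t+bl)*d
    return T,L,ring,B+bw*(h+u),B+bw*(u-h),B-bw*(u+h),L+(e+t)*d,d,u,h
def res(v,m):
    T,L,ring,TL,TR,BR,A,d,u,h=model(v,m);bw=v[8];ct=v[11:13];cs=v[13:15]
    pt=lambda P:proj("top",P)+ct; ps=lambda P:proj("side",P)+cs
    rt=pt(ring);rs=ps(ring);r=[]
    r+=list(pt(T)[0]-tt(211,573))+list(ps(T)[0]-ss(340,472))
    r+=[rt[:,0].min()-tt(89,0)[0],rt[:,0].max()-tt(265,0)[0],rt[:,1].max()-tt(0,318)[1]]
    r+=[rs[:,0].min()-ss(504,0)[0],rs[:,0].max()-ss(625,0)[0],rs[:,1].min()-ss(0,127)[1],rs[:,1].max()-ss(0,287)[1]]
    r+=list(.5*(ps(A-v[7]*d-v[6]*d)[0]-ss(548,217)))
    r+=list(.6*(pt(TL)[0]-tt(82,80)))+list(.6*(pt(TR)[0]-tt(190,65)))
    r+=list(.6*(ps(TL)[0]-ss(665,50)))+list(.6*(ps(TR)[0]-ss(745,105)))+list(.6*(ps(BR)[0]-ss(755,200)))
    # head long edges
    def ln(P,q,pf): # distance of pixel q to projected edge line
        E=pf(np.array([P-.05*d,P]));n=np.array([-(E[1]-E[0])[1],(E[1]-E[0])[0]]);return (q-E[0])@n/np.linalg.norm(n)
    r+=[.6*ln(TL,ss(600,90),ps),.6*ln(TR,ss(625,167),ps),.6*ln(BR,ss(650,250),ps),.6*ln(TL,tt(110,245),pt),.6*ln(TR,tt(225,245),pt)]
    return np.r_[r,v[11:15]/.6,(v[10]-.032)/(1e-5 if m!="free" else 1)]
if __name__=="__main__":
  for m in("perp","vert","free"):
    s=least_squares(res,[.598,-.153,.213,.235,.3,.029,.012,0,.018,.055,.032,0,0,0,0],args=(m,),x_scale=[.01,.01,.01,.1,.1,.01,.01,.01,.01,.01,.01,1,1,1,1])
    print(m,s.cost,"F",s.x[:3],"deg",np.degrees(s.x[3:5]),"R,t,e,bw,bl,off",s.x[5:11],"shift",s.x[11:]);print(s.fun[:-5].round(2)) 
    J=s.jac;print(" sd",np.sqrt(np.diag(np.linalg.pinv(J.T@J)))[:5])
E
python3 headfit.py
```

```text
perp 8.018990756318546 F [ 0.5928 -0.1546  0.2159] deg [13.8599 18.4771] R,t,e,bw,bl,off [0.0292 0.0077 0.0079 0.0195 0.065  0.032 ] shift [-0.0073 -0.0266 -0.0402  0.0433]
[ 0.65 -0.31 -0.6  -1.45 -0.6  -0.78 -0.54 -0.26  0.7   1.25  0.92 -0.53
  1.06  0.03  1.19  0.66  0.44  0.26  0.02 -0.31 -1.22  0.52 -1.73 -0.4
 -0.07 -0.31 -0.11 -0.45]
 sd [0.0023 0.003  0.0038 0.0222 0.0258]
vert 8.238009885214217 F [ 0.6017 -0.1524  0.217 ] deg [13.9264 19.1175] R,t,e,bw,bl,off [ 0.0292  0.0081 -0.001   0.0194  0.0647  0.032 ] shift [ 0.0334 -0.0935 -0.1145  0.0394]
[ 0.73 -0.04 -0.97 -1.2  -0.66 -0.86 -0.61 -0.3   0.8   1.39  1.    0.71
  0.28  0.01  1.18  0.64  0.42  0.17 -0.01 -0.4  -1.25  0.5  -1.81 -0.39
 -0.11 -0.33 -0.1  -0.42]
 sd [0.0024 0.0029 0.0037 0.022  0.0274]
free 2.2444758301548045 F [ 0.5932 -0.1544  0.2355] deg [13.8696 10.6983] R,t,e,bw,bl,off [0.0287 0.0081 0.0011 0.0198 0.0652 0.0561] shift [-0.0163  0.0635  0.0478  0.004 ]
[ 0.4  -0.32 -0.33  0.08 -0.2  -0.66 -0.32 -0.48 -0.13 -0.15  0.2   0.11
 -0.21 -0.26  0.84  0.48  0.07  0.7   0.64  0.22 -0.54  0.2  -0.43 -0.45
  0.31 -0.15 -0.05 -0.59]
 sd [0.0026 0.003  0.0066 0.0222 0.0458]
```

```bash
python3 - <<'E'
from headfit import *
x,y,w,h,f=288,157,40,60,10
I=cv2.resize(cv2.imread("side0_raw.png")[y:y+h,x:x+w],(w*f,h*f),interpolation=cv2.INTER_CUBIC);O=I.copy()
v0=[.598,-.153,.213,.235,.3,.029,.012,0,.018,.055,.032,0,0,0,0]
for m,c in(("vert",(0,0,255)),("free",(0,200,0))):
    v=least_squares(res,v0,args=(m,),x_scale=[.01,.01,.01,.1,.1,.01,.01,.01,.01,.01,.01,1,1,1,1]).x
    T,L,ring,TL,TR,BR,A,d,u,hh=model(v,m)
    px=lambda P:np.int32((proj("side",P)+v[13:15]-[x,y]+.5)*f)
    for k in(0,1): cv2.polylines(O,[px(ring[k*180:(k+1)*180])],True,c,1)
    for P in(TL,TR,BR): cv2.polylines(O,[px(np.array([P,P-v[9]*d]))],False,c,1)
    cv2.polylines(O,[px(np.array([TL,TR,BR]))],False,c,1)
cv2.imwrite("pics/z.png",np.hstack([I,O]))
E
```

```text
(no output)
```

View pics/z.png

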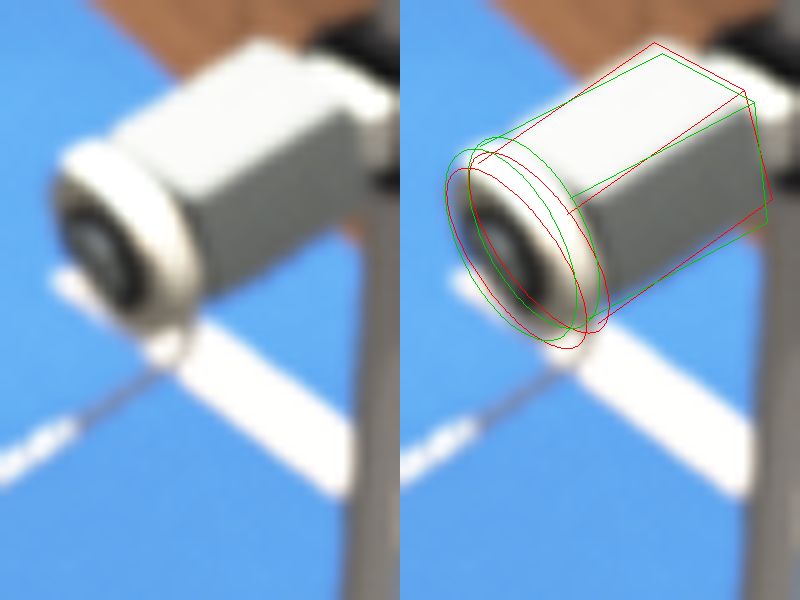

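The zoomed head shows ring centre and glass at side raw (297.3,182), and head edges and wand all sloping about 0.6, so a pitch near 15°. That's enough for a first estimate, and I'll refine it later against the held gear. Now I'll wind the key.

```bash
cat > arm.py <<'E'
from plant import bot
import numpy as np
np.set_printoptions(precision=3,suppress=True)
def down(a): a=np.radians(a);c,s=np.cos(a),np.sin(a);return np.array([[c,s,0],[s,-c,0],[0,0,-1.]])
def st(l=""):
    s=bot.read_state();print(l,"t%.2f"%s["time_s"],"p",s["eef_pos"],"q",s["qpos"].round(1),"f",s["ft_force"],"m",s["wrist_torque"],"w%.3f g%.1f"%(s["width"],s["grip_force"]));return s
E
python3 - <<'E'
from arm import *
K=np.array([.4835,-.354])
for a in(-14,-104,166,76,-194): print(a,bot.solve_ik([*K,.056],down(a)))
bot.move_to([*K,.13],down(166)); st("above")
bot.move_l([*K,.056],v=.12); st("at")
bot.close_gripper(); st("closed")
E
```

```text
-14 [-36.21   26.873  -7.675  55.453   0.    157.79 ]
-104 [ -36.21    26.873   -7.675   55.453    0.    -112.21 ]
166 [-36.21   26.873  -7.675  55.453   0.    -22.21 ]
76 [-36.21   26.873  -7.675  55.453   0.     67.79 ]
-194 [-36.21   26.873  -7.675  55.453   0.    -22.21 ]
above t3.31 p [ 0.484 -0.353  0.13 ] q [-36.1  23.6  -1.3  65.1   0.  -22.2] f [-0.379  0.261  0.544] m [ 0.008  0.05  -0.016] w0.998 g0.0
at t4.08 p [ 0.484 -0.354  0.057] q [-36.2  26.9  -7.6  55.5   0.  -22.2] f [-0.424 -1.201  0.807] m [-0.045 -0.038  0.013] w1.004 g0.0
closed t4.75 p [ 0.484 -0.354  0.056] q [-36.2  26.9  -7.7  55.5  -0.  -22.2] f [-1.214 -0.009  3.293] m [0.039 0.169 0.045] w0.107 g58.6
```

```bash
python3 - <<'E'
from arm import *
q=bot.read_state()["qpos"].copy();q0=q[5]
for i in range(8):
    q[5]=q0+11*(i+1); bot.move_joints(q); s=st(str(11*(i+1)))
    if abs(s["wrist_torque"][2])>.5 or np.hypot(*s["ft_force"][:2])>25: break
E
```

```text
11 t5.05 p [ 0.484 -0.354  0.056] q [-36.2  26.9  -7.7  55.5  -0.  -11.4] f [-0.321  0.376  0.071] m [-0.027  0.115 -0.122] w0.107 g58.5
22 t5.35 p [ 0.483 -0.354  0.056] q [-36.2  26.9  -7.7  55.5  -0.   -0.6] f [-0.703 -1.542  1.436] m [-0.107  0.199 -0.019] w0.108 g58.5
33 t5.65 p [ 0.483 -0.354  0.056] q [-36.2  26.9  -7.7  55.5  -0.   10.3] f [-0.714 -0.868  1.834] m [-0.249  0.193 -0.06 ] w0.104 g58.5
44 t5.95 p [ 0.483 -0.354  0.056] q [-36.2  26.9  -7.7  55.5  -0.   21.3] f [-1.737 -1.696  1.865] m [-0.393  0.412 -0.012] w0.101 g58.5
55 t6.25 p [ 0.483 -0.354  0.056] q [-36.2  26.9  -7.7  55.5  -0.   32.3] f [-2.438 -3.645  1.801] m [-0.507  0.437 -0.057] w0.105 g58.6
66 t6.55 p [ 0.483 -0.354  0.056] q [-36.2  26.9  -7.7  55.5  -0.   43.3] f [-3.048 -2.831  1.441] m [-0.621  0.661 -0.055] w0.108 g58.6
77 t6.85 p [ 0.483 -0.354  0.056] q [-36.2  26.9  -7.7  55.5  -0.   54.4] f [-3.877 -4.136  2.134] m [-0.724  0.767 -0.011] w0.107 g58.6
88 t7.15 p [ 0.483 -0.354  0.056] q [-36.2  26.8  -7.7  55.5  -0.   65.4] f [-4.696 -3.291  2.153] m [-0.707  0.802 -0.092] w0.110 g58.7
```

```bash
python3 - <<'E'
from arm import *
q=bot.read_state()["qpos"].copy();q[5]=q0=65.8
for i in range(14):
    q[5]+=11 if q[5]<105 else 6; bot.move_joints(q); s=st("%.0f"%(q[5]+22.2))
    if abs(s["wrist_torque"][2])>.6 or np.hypot(*s["ft_force"][:2])>25: print("STOP"); break
E
```

```text
99 t7.45 p [ 0.483 -0.354  0.056] q [-36.2  26.8  -7.7  55.5  -0.   76.3] f [-3.998 -2.898  2.22 ] m [-0.489  0.616 -0.019] w0.106 g58.6
110 t7.75 p [ 0.483 -0.354  0.056] q [-36.2  26.8  -7.7  55.5  -0.   87.3] f [-3.907 -1.375  2.498] m [-0.478  0.713 -0.083] w0.106 g58.7
121 t8.05 p [ 0.483 -0.354  0.056] q [-36.2  26.8  -7.7  55.5  -0.   98.3] f [-4.78  -2.09   2.611] m [-0.398  0.89  -0.007] w0.105 g58.8
132 t8.35 p [ 0.483 -0.354  0.056] q [-36.2  26.8  -7.7  55.5  -0.  109.4] f [-3.922 -2.527  3.468] m [-0.432  0.903 -0.044] w0.106 g58.8
138 t8.60 p [ 0.483 -0.354  0.056] q [-36.2  26.8  -7.7  55.5  -0.  115.4] f [-4.199 -1.604  2.735] m [-0.366  0.921 -0.039] w0.108 g58.8
144 t8.85 p [ 0.483 -0.354  0.056] q [-36.2  26.8  -7.7  55.5  -0.1 121.3] f [-5.908 -1.923  3.996] m [-0.554  1.083  1.775] w0.105 g89.6
STOP
```

```bash
python3 - <<'E'
from arm import *
bot.open_gripper(); st("open")
bot.move_l([.4835,-.354,.16],v=.2)
bot.move_to([.38,-.20,.28],down(120)); 
bot.move_to([.4854,.1128,.16],down(167.3)); st("above")
r=bot.move_l([.4854,.1128,.042],v=.1,guard=8); st("down %s"%r)
if not r:
    bot.close_gripper(); st("closed")
E
```

```text
open t9.57 p [ 0.483 -0.354  0.056] q [-36.2  26.8  -7.7  55.5  -0.  121.8] f [ 0.167 -0.538 -0.631] m [-0.057  0.002 -0.033] w0.999 g0.0
above t12.95 p [0.486 0.112 0.16 ] q [ 13.   13.1 -12.2  64.7  -0.   25.8] f [0.008 0.724 0.135] m [0.029 0.005 0.001] w1.000 g0.0
down False t14.28 p [0.486 0.113 0.042] q [ 13.1  19.2 -23.   47.7  -0.   25.8] f [-0.495 -1.492 -0.276] m [ 0.002  0.023 -0.013] w1.002 g0.0
closed t14.93 p [0.485 0.113 0.042] q [ 13.1  19.2 -23.1  47.8  -0.   25.8] f [-1.669 -3.169  4.84 ] m [-0.514  0.273 -0.023] w0.163 g58.4
```

```bash
python3 - <<'E'
from arm import *
import cv2
bot.move_l([.4854,.1128,.25],v=.15); s=st("lift")
R=down(167.3)
bot.move_to([.44,.0,.30],down(193.7)); s=st("way")
for n in("side","top"): cv2.imwrite(f"{n}1_raw.png",bot.get_image(n)["img"][:,:,::-1])
np.savez("st1.npz",p=s["eef_pos"],R=s["eef_rot"])
t=cv2.imread("top1_raw.png");sd=cv2.imread("side1_raw.png")
from geo import proj
p=s["eef_pos"];print(s["eef_rot"])
m=p-.019*s["eef_rot"][:,2]*1
print("mid px",proj("top",m),proj("side",m)); g=m-.075*s["eef_rot"][:,0];print("gear px",proj("top",g),proj("side",g))
def c(im,ctr,w,h,f):
    x,y=int(ctr[0]-w/2),int(ctr[1]-h/2);o=cv2.resize(im[y:y+h,x:x+w],(w*f,h*f),interpolation=cv2.INTER_CUBIC);print("origin",x,y);return o
def mk(o): return o
A=c(t,proj("top",m)[0]+[5,-15],66,100,6);B=c(sd,proj("side",m)[0]+[20,0],66,100,6)
cv2.imwrite("pics/held.png",np.hstack([A,B]))
E
```

```text
lift t16.47 p [0.485 0.113 0.249] q [13.1 10.7 -2.  77.4  0.  25.8] f [ 0.734 -0.583 -4.922] m [-0.016 -0.007  0.011] w0.168 g58.5
way t17.17 p [0.44 0.   0.3 ] q [ -0.    4.4  -2.2  83.4   0.  -13.6] f [ 1.01   0.707 -5.381] m [ 0.046  0.001 -0.007] w0.162 g58.5
[[-0.972 -0.235 -0.   ]
 [-0.235  0.972  0.   ]
 [ 0.     0.    -1.   ]]
mid px [[230.597 250.914]] [[196.816 154.33 ]]
gear px [[224.379 221.169]] [[220.46  148.398]]
origin 202 185
origin 183 104
```

View pics/held.png

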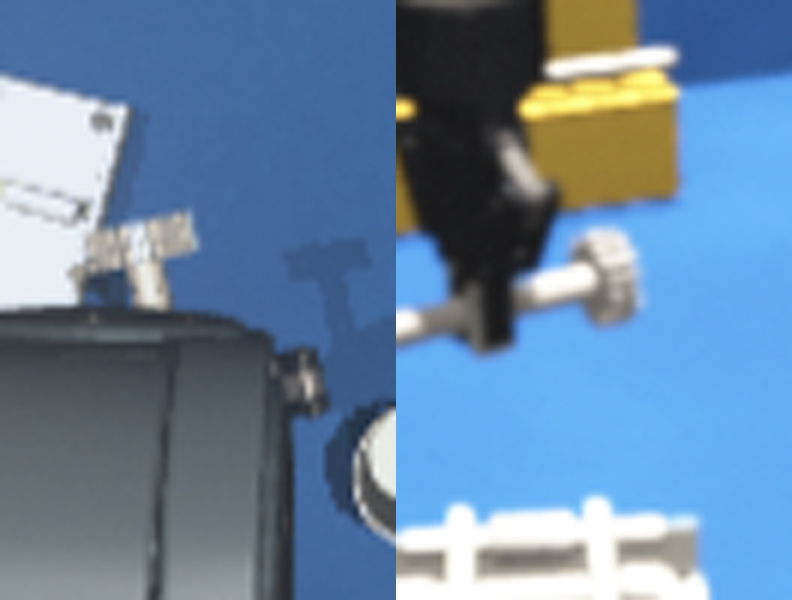

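```bash
cat >> arm.py <<'E'
def pose(F,yaw,p,back=0,gx=.075):
    y,p=np.radians(yaw),np.radians(p);ax=lambda p:np.array([np.cos(y)*np.cos(p),np.sin(y)*np.cos(p),np.sin(p)])
    d,u=ax(p),ax(p+np.pi/2);R=np.c_[-d,np.cross(-u,-d),-u]
    return np.asarray(F)-(gx+back)*d-.019*u,R
E
python3 - <<'E'
from arm import *
import cv2
F=[.5945,-.154,.230];A=(13.7,15)
P0,R=pose(F,*A,back=.06);P1,_=pose(F,*A)
print(bot.solve_ik(P0,R),bot.solve_ik(P1,R))
bot.move_to(P0,R);st("back"); print(bot.move_l(P1,v=.06,guard=10)); bot.pause(.4); s=st("there"); print(s["eef_rot"])
for n in("side","top"): cv2.imwrite(f"{n}2_raw.png",bot.get_image(n)["img"][:,:,::-1])
t=cv2.imread("top2_raw.png");sd=cv2.imread("side2_raw.png")
o=cv2.resize(sd[150:225,230:330],(800,600),interpolation=cv2.INTER_CUBIC)
cv2.imwrite("pics/final1.png",o)
E
```

```text
[-27.119   5.177 -21.586  51.775   9.74  -39.839] [-22.682   8.795 -14.928  54.103   8.831 -35.438]
back t18.17 p [ 0.473 -0.183  0.177] q [-27.    5.2 -21.5  51.9   9.7 -39.8] f [ 0.868 -0.034 -5.189] m [-0.135  0.464  0.01 ] w0.166 g58.5
False
there t19.72 p [ 0.529 -0.17   0.192] q [-22.7   8.8 -14.9  54.1   8.8 -35.4] f [ 0.475  0.288 -5.136] m [-0.14   0.495  0.009] w0.167 g58.5
[[-0.938 -0.237  0.251]
 [-0.229  0.972  0.061]
 [-0.259 -0.    -0.966]]
```

View pics/final1.png

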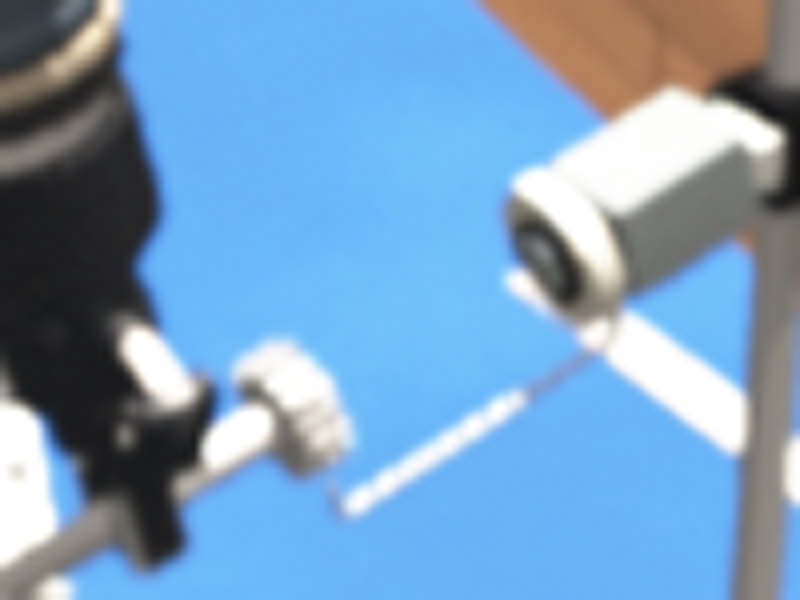

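The new picture shows that the wand's end turns upward: the post runs from (345,512) up to (333,476). So the tip is about 16 mm above the straight wand, which explains the mismatch. The held shaft's slope of 0.59 matches the head edges and the wand. I'll refit with this geometry.

```bash
cat > fit2.py <<'E'
import headfit as H
from geo import *
from headfit import tt,ss,model
def fin(X,Y): return np.array((230+X/8-.5,150+Y/8-.5))
def res2(v):
    r0=H.res(v,"free");r=list(r0[4:-1])   # ring, head, shifts
    T,L,ring,TL,TR,BR,A,d,u,h=model(v,"free");ct,cs=v[11:13],v[13:15]
    tip=v[:3]-.032*u
    r+=list(.7*(proj("top",tip)[0]+ct-tt(211,573)))+list(proj("side",tip)[0]+cs-fin(333,476))+list(proj("side",T)[0]+cs-fin(345,511))
    def ln(n,q,c):
        E=proj(n,np.array([T,T+.08*d]))+c;e=E[1]-E[0];return (q-E[0])@np.array([-e[1],e[0]])/np.linalg.norm(e)
    r+=[ln("side",fin(530,394),cs),ln("side",fin(590,355),cs),ln("top",tt(170,350),ct),ln("top",tt(195,490),ct)]
    return np.array(r)
v0=[.598,-.153,.23,.235,.26,.029,.012,0,.018,.055,.048,0,0,0,0]
s=least_squares(res2,v0,x_scale=[.01,.01,.01,.1,.1,.01,.01,.01,.01,.01,.01,1,1,1,1],loss="soft_l1")
v=s.x
if __name__=="__main__":
    J=s.jac;print("F",v[:3],"deg",np.degrees(v[3:5]),"R,t,e,bw,bl,off",v[5:11],"sh",v[11:]);print(s.fun.round(2));print("sd",np.sqrt(np.diag(np.linalg.pinv(J.T@J)))[:5])
    for sh in(0,1):
        from scipy.spatial.transform import Rotation
    G=np.array([.5945,-.154,.230]);print("gear face px top",(proj("top",G)[0]-[262,120]+.5)*8,"side",(proj("side",G)[0]-[230,150]+.5)*8)
    t=cv2.imread("top2_raw.png");sd=cv2.imread("side2_raw.png")
    x,y,w,h,f=250,120,50,75,8
    I=cv2.resize(t[y:y+h,x:x+w],(w*f,h*f),interpolation=cv2.INTER_CUBIC)
    S=cv2.resize(sd[155:215,255:295],(400,600),interpolation=cv2.INTER_CUBIC)
    cv2.imwrite("pics/final2.png",np.hstack([I,S]))
    print("top G",(proj("top",G)[0]-[x,y]+.5)*8,"side",(proj("side",G)[0]-[255,155]+.5)*10)
E
python3 fit2.py
```

```text
F [ 0.5941 -0.1535  0.2266] deg [13.5771 14.6425] R,t,e,bw,bl,off [0.0288 0.0083 0.0024 0.0196 0.0649 0.0478] sh [-0.0034  0.01   -0.0014  0.0124]
[-0.41 -0.81 -0.42 -0.47  0.12  0.39  0.41 -0.03  0.15 -0.08  0.98  0.6
  0.27  0.5   0.23 -0.07 -0.98  0.34 -1.18 -0.34  0.23 -0.09 -0.06 -0.48
 -0.01  0.02 -0.    0.02  0.54 -0.2   0.02 -0.29 -0.34 -0.18 -0.03 -0.26
  0.06 -0.2 ]
sd [0.0023 0.0032 0.0039 0.0251 0.0288]
gear face px top [233.0535 585.0611] side [316.0477 390.9947]
top G [329.0535 585.0611] side [145.0596 438.7434]
```

View pics/final2.png

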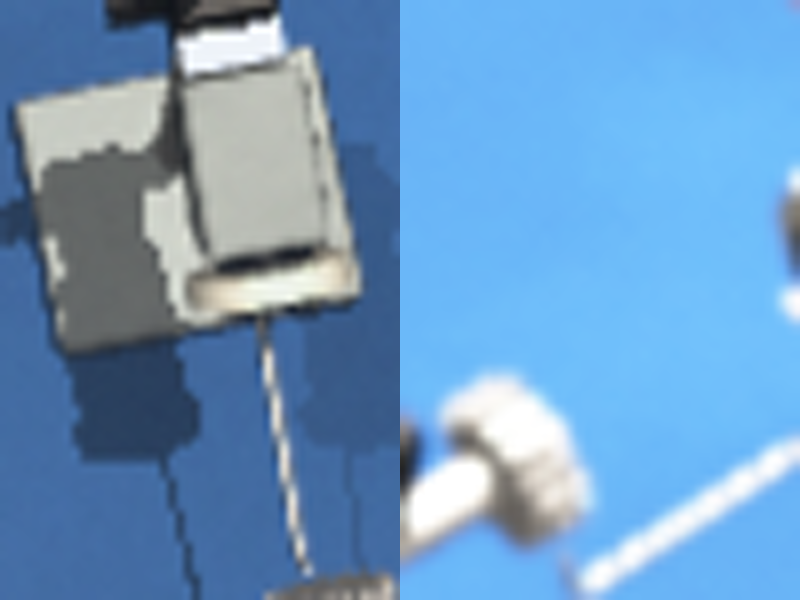

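```bash
python3 - <<'E'
from geo import *
from arm import *
G=np.array([.5945,-.154,.230]);P,R=pose(G,13.7,15);d=-R[:,0];u=-R[:,2];h=R[:,1]
a=np.linspace(0,6.28,90)
C=np.vstack([G-k*d+.0225*(np.cos(a)[:,None]*h+np.sin(a)[:,None]*u) for k in(0,.016)])
z=(proj("side",C)-[255,155]+.5)*10+[400,0];print("pred bbox",z.min(0),z.max(0))
# measured: gear = pixels that changed vs. first picture
a0=cv2.imread("side0_raw.png").astype(int);b=cv2.imread("side2_raw.png").astype(int)
m=(abs(a0-b).sum(2)>60)[185:225,258:285]
for r in range(40): print(185+r,''.join('#' if q else '.' for q in m[r]))
p=proj("side",C);print(p.min(0),p.max(0))
E
```

```text
pred bbox [446.333 364.462] [596.74 542.01]
185 ...........................
186 ...........................
187 ...........................
188 ...........................
189 ...........................
190 ...........................
191 ...........................
192 ....######.................
193 ...#######.................
194 .###########...............
195 .############..............
196 ##############.............
197 .#############.............
198 .##############............
199 ..#############............
200 ..#############............
201 ################...........
202 #################..........
203 #################..........
204 #################..........
205 #################..........
206 ################...........
207 ###############............
208 ###....######..............
209 #.......####...............
210 ...........................
211 ...........................
212 ...........................
213 ...........................
214 ...........................
215 ...........................
216 ...........................
217 ...........................
218 ...........................
219 ...........................
220 ...........................
221 ...........................
222 ...........................
223 ...........................
224 ...........................
[259.133 190.946] [274.174 208.701]
```

```bash
python3 - <<'E'
from arm import *
P,R=pose([.5942,-.1537,.2286],13.6,14.8)
bot.move_l(P,v=.02,ori=R); bot.pause(1.0); s=st("end"); print(np.abs(s["joint_velocities"]).max(),s["eef_pos"]-P)
print(bot.sign_off())
E
```

```text
end t21.07 p [ 0.528 -0.17   0.191] q [-22.6   8.9 -15.   54.1   8.7 -35.3] f [ 0.241 -0.257 -6.064] m [-0.138  0.504  0.027] w0.162 g58.5
0.08824470239291812 [-0.  0. -0.]
the job is handed in; nothing more can be done
None
```

I wound the key to its hard stop and handed the job in at 21 s, with the gear shaft held still about 100 mm in front of the lens and in line with its axis; I estimate the focus position is good to about 3 mm (axis to about 1.5°), and I don't know the judge's result.

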